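# Change over the twin water filters

## Task

The two water filters on the kitchen counter feed the same supply: the one whose slide knob stands out is on line, the one whose knob is pushed in is the shut-off standby. Change them over for a cartridge change without cutting the water: first pull the standby filter's knob fully out until it clicks, then push the other filter's knob fully home, and last press the pressure release button on top of the filter you have just shut off all the way down, hold it for about a second and let it spring back up. Never have both filters shut at once, never press the button of a filter that is still on line, and leave the things standing around where they are.

Things in the scene. Friction and masses are not known exactly. Their poses are not given: they have to be found in the camera images.
- filter_a: Fixed filter, on line at the start (knob out); twin of filter_b, which is left or right varies. Origin: on its axis at counter level, z up; -x points roughly to the robot, the way the knob pulls out. Foot plate x -105 to +125, y +-55 mm; black head 116 mm in diameter, z 140 to 195 mm; bracket behind at x = 78 mm, 100 mm wide, up to z = 194; brass valve in front, 34 to 40 mm thick, to x = -113.
- filter_b: The standby filter, shut off at the start (knob in). Same shape, size, origin and axes as filter_a. On both: clear bowl 86 mm in diameter below the head, release button on top of the head in its centre, 15 mm copper feed pipe below the valve at x = -82 mm, outlet pipe behind the bracket.
- slide_a (a joint): Travel of filter_a's slide knob in m: 0 = pushed home (shut), 0.035 = fully out (on line). Spring detents hold it at both ends: about 8 N gets it moving out of an end; past the middle it snaps on to the other end by itself, and released anywhere but the middle few mm it snaps to the nearer end.
- slide_b (a joint): The same for filter_b's slide knob; about 0 at the start.
- slide_a_grip (a point): Centre of filter_a's knob, on its axis; moves with it. Level black barrel 60 mm long along x: flanges 36 mm in diameter at both ends, between them a waist 26 mm in diameter, about 30 mm long, to grip from above across y. At travel 0 it is at x = -147, y = 0, z = 172 mm in the filter's frame, its back end 4 mm in front of the valve; moves to -x as it is pulled out. Axes as the filter's.
- slide_b_grip (a point): The same for filter_b's knob. There is free space all round and below both knobs.
- relief_a (a joint): How far filter_a's pressure release button is pressed, in m: 0 = up, 0.007 = fully down. Springs back by itself; starts to move at about 1.5 N, fully down takes 5 N.
- relief_b (a joint): The same for filter_b's release button.
- relief_a_top (a point): Centre of the top face of filter_a's release button: a grey round button 28 mm in diameter, pressed straight down, on the filter's axis, 218 mm above the counter; released it stands 11 mm above its black housing (44 mm in diameter), fully down 4 mm. Moves with the button.
- relief_b_top (a point): The same for filter_b's release button.
- can: Bystander: drink can, 66 mm in diameter, 168 mm tall, standing; origin at the centre of its underside.
- mug: Bystander: white mug, 82 mm in diameter, 95 mm tall, handle to its +y; origin at the centre of its underside.
- cartridge: Bystander: spare white filter cartridge, 64 mm in diameter, 125 mm tall, standing between the filters; origin at the centre of its underside.

How it is judged (in metres and radians):
On the way, in this order (a step that is already met when the one before it is completed fails the run):
1. the standby filter's knob is pulled fully out (within 4 mm) (value of joint slide_b above 0.031 m), for 0.2 s.
2. the other filter's knob is pushed fully home (within 4 mm) (value of joint slide_a below 0.004 m and value of joint slide_b above 0.031 m), for 0.2 s.
3. the release button of the filter just shut off is held fully down (within 1.5 mm) for half a second (value of joint relief_a above 0.0055 m), for 0.5 s.
At the end, for the whole second after the job is handed in: The former standby filter's knob stands fully out (within 4 mm of its 35 mm travel), the other filter's knob is fully home (within 4 mm), and both release buttons are up again (within 1.5 mm) (all of step 2 and value of joint each of relief_a, relief_b below 0.0015 m); the robot touches nothing.
It fails at once if both filters shut at once (both knobs less than 10 mm out) (value of joint each of slide_a, slide_b below 0.01 m).
It fails at once if filter_a's release button pressed (over 3 mm) while its knob is more than 6 mm out (value of joint relief_a above 0.003 m and value of joint slide_a above 0.006 m).
It fails at once if filter_b's release button pressed (over 3 mm) while its knob is more than 6 mm out (value of joint relief_b above 0.003 m and value of joint slide_b above 0.006 m).
It fails at once if the can, the mug or the spare cartridge moved more than 30 mm or tipped (distance of any of can, mug, cartridge from where it was at the start of the episode above 0.03 m or angle between any of can, mug, cartridge's own z axis and vertical above 0.35 rad).
It also fails if it takes over 72 s, if anything falls off the work surface, if the arm or the gripper's body presses on something with over 40 N, if the wrist force passes 120 N, or if a joint passes its speed limit or range.

## Robot

A 6-joint arm with a two-finger parallel gripper is mounted at the origin on the work surface. World frame = base frame: x ahead of the robot, y to its left, z up, the work surface at z = 0. Lengths are in mm, angles in rad, forces in N, time in s.
With the tool pointing down it reaches from about 350 to 875 mm from the base axis. Payload 15.5 kg.
Tool frame: the origin (TCP) lies midway between the tips of the shut fingers; the grasp point (between the pads) lies 19 mm behind it; z points along the fingers, y is the line along which they close (so a half turn about z gives the same grasp; the last joint's range is limited). The gripper opens to 85 mm and grips with 20 to 120 N. Pads are 22 mm wide; open, the fingers measure 114 mm over their backs; the gripper's body (76 mm by 85 mm) begins 54 mm behind the grasp point. The pads swing forward as they close: fully open they stand 13 mm farther back than shut.
Start: joints at [1.212, 0.494, 1.345, -0, 1.302, -0.096], TCP at [162.361, 603.544, 231.277] pointing down, gripper open.
Joint ranges: [-2.91, 2.91], [-0.82, 2.16], [0.22, 2.67], [-1.22, 4.37], [0.12, 2.79], [-3.08, 3.08]. Speed limits (rad/s): [1.89, 1.89, 2.57, 3.01, 3.01, 3.01].

## Interface

Orientations are given as [roll, pitch, yaw] about the fixed x, y, z axes, in that order (R = Rz(yaw) Ry(pitch) Rx(roll)).
In Python, from station import bot gives the robot as it stands.
- The arm moves only by the shell command python3 -m jog 'ROWS' [FORCE]. ROWS is JSON, a list that holds one entry, the list of rows, each a list of 7 numbers: the turn, a rotation vector about the tool's x, y, z in degrees, then the shift along the tool's x, y, z in cm, then the finger opening in cm, from 0 to 8.54. In form: [[[ax, ay, az, x, y, z, fingers], ...]]. A call has 1 to 20 rows; each row shifts and turns the commanded pose from where the row before left it, along the tool's axes as they then stand; what a row does not reach is not made up. A row lasts 1/8 s, in which the tool goes at most 62.5 mm and 10.7 degrees, less where a joint would pass 70% of its speed; a pose out of reach is approached as far as the arm can. A call with a gripper value outside its range is refused whole. The fingers move at their own pace and stop on an object; FORCE is the grip in N (left out, the last holds). Time passes only in rows, so rows that do not move let the fingers close. It gives the time, the measured TCP pose, the force, the opening and the grip force at its end, in the units of the state.
- bot.state(): the state, without advancing time (a new reading comes with each control period).
- bot.grab_frame(name): name is "scene" or "side" or "wrist"; returns a dict with "image" (384x512x3 uint8, red, green, blue), "depth" (384x512 float32, mm along the optical axis (not along the pixel's ray), 0 where there is no reading), "fovy" (degrees; the focal length in pixels is half the picture's height over the tangent of half this angle, whatever the lens; pixels are square), "cx", "cy" (the principal point, pixels), "world_to_cam" (4x4, takes a point from world to camera coordinates). Camera axes: x right, y down, z forward; pixel columns grow to the right and rows downward; lengths in mm; the calibration is good to about 2 mm. A picture is of the moment at which its call begins.
- bot.job_done(): hands the job in; it is judged then, once.
The state is a dict: "t": time; "joint_positions": joint angles; "dq": joint speeds; "effort": joint torques, N m; "eef_pos": TCP position; "ee_rot": TCP orientation; "ft_force": force on the tool from outside, world axes, zero at the start; "torque": the same for the moment, N m; "grip_width": finger opening in mm; "finger_force": force on a finger pad.
Only numpy, scipy, OpenCV 4.12 (cv2) and the standard library are available. Lean on these libraries where they do the work, as an engineer would, in place of code of your own. Each camera call takes 0.05 s, during which the arm holds its last target. There are 200 camera calls.

## Working session

There is one attempt and no reset: what is moved stays moved. The work goes in short steps, Python scripts to look and compute and a shell command to move; the robot and the scene stay as the last step left them, time stands still between calls to the robot, and variables do not carry over. Pictures are saved under pics/ and viewed, at most 10 in all, crops included, and the job is handed in when it is done.

```bash
mkdir -p pics; ls
python3 - <<'E'
from station import bot
import cv2,numpy as np,pickle
print(bot.state())
d={}
for n in ["scene","side"]:
    f=bot.grab_frame(n); d[n]=f
    print(n,f["fovy"],f["cx"],f["cy"],np.round(np.linalg.inv(f["world_to_cam"]),3).tolist())
    cv2.imwrite(f"pics/{n}0.png",cv2.resize(f["image"][...,::-1],None,fx=1.5,fy=1.5))
pickle.dump(d,open("f0.pkl","wb"))
E
```

```text
pics
{'t': 0.0, 'joint_positions': array([ 1.21250043e+00,  4.94227778e-01,  1.34614023e+00, -1.84052199e-05,
        1.30251480e+00, -9.55075511e-02]), 'dq': array([ 0.00127842,  0.00041572,  0.00081727,  0.00101284, -0.00013864,
       -0.00118805]), 'effort': array([-5.89711810e-03, -8.82149363e+01, -3.83871782e+01, -5.41464451e-04,
        1.03976033e-02,  3.88706189e-05]), 'eef_pos': array([162.23521591, 603.19189331, 230.66945025]), 'ee_rot': array([-3.14030668e+00, -1.05373039e-04,  2.87880913e+00]), 'ft_force': array([-0.53840426, -0.19536484,  0.12182456]), 'torque': array([-0.06185478,  0.00059698, -0.03624707]), 'finger_force': 0.0, 'grip_width': 85.89422901407566}
scene 43.93890302781762 257.4781509507043 191.96146071459336 [[0.398, 0.629, -0.668, 1421.738], [0.917, -0.275, 0.287, -394.019], [-0.004, -0.727, -0.686, 1032.081], [0.0, 0.0, 0.0, 1.0]]
side 49.13985643489366 258.2219923588367 193.78434898154447 [[0.912, -0.281, 0.299, 200.77], [-0.41, -0.632, 0.658, -813.428], [0.005, -0.723, -0.691, 1020.988], [0.0, 0.0, 0.0, 1.0]]
```

View pics/scene0.png

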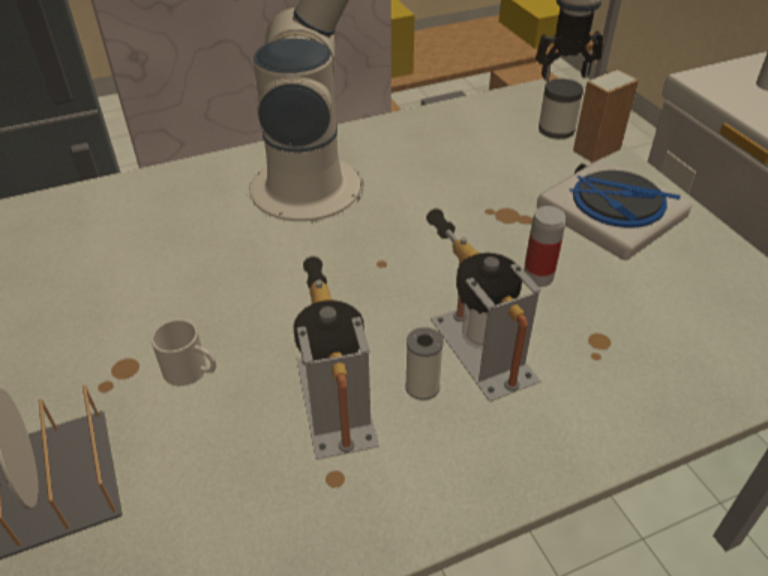

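View pics/side0.png

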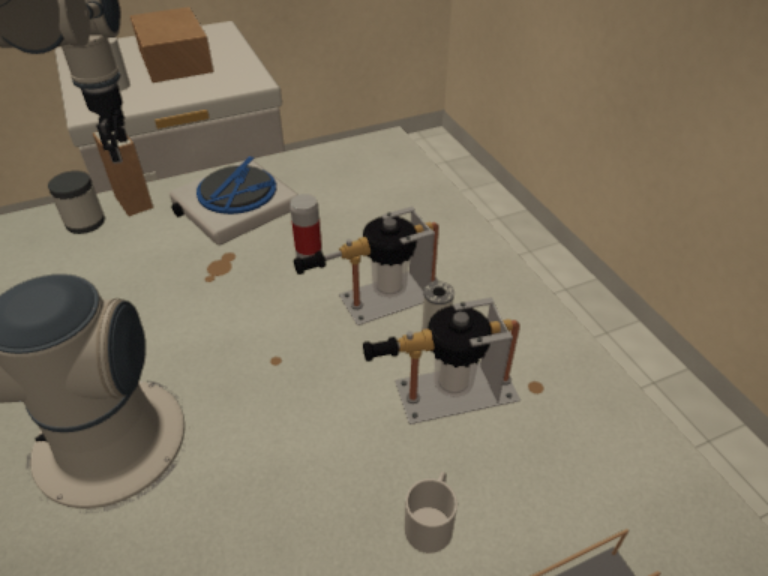

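Both views: filter A (knob out) is at larger y, with its knob at scene (441,222) and side (310,262). Filter B (knob in) has its knob at scene (313,272) and side (381,350). The can stands beside A's knob. I'll enlarge these areas for exact pixels.

Run:
```python
import cv2,pickle
d=pickle.load(open("f0.pkl","rb"))
for n,(x,y) in {"scene":(190,130),"side":(190,125)}.items():
    c=d[n]["image"][y:y+120,x:x+160,::-1]
    c=cv2.resize(c,None,fx=5,fy=5,interpolation=cv2.INTER_CUBIC)
    c=cv2.convertScaleAbs(c,alpha=1.5,beta=15)
    cv2.imwrite(f"pics/{n}_crop.png",c)
```

```text
(no output)
```

View pics/scene_crop.png

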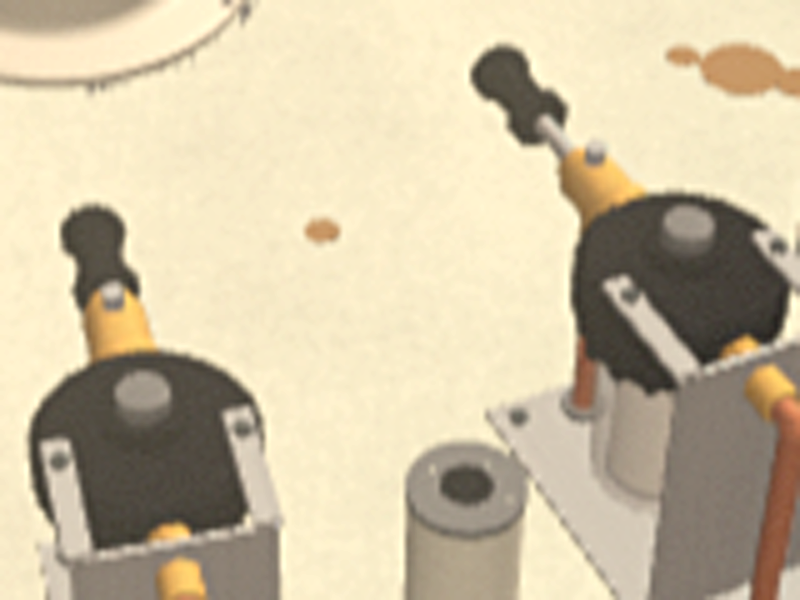

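View pics/side_crop.png

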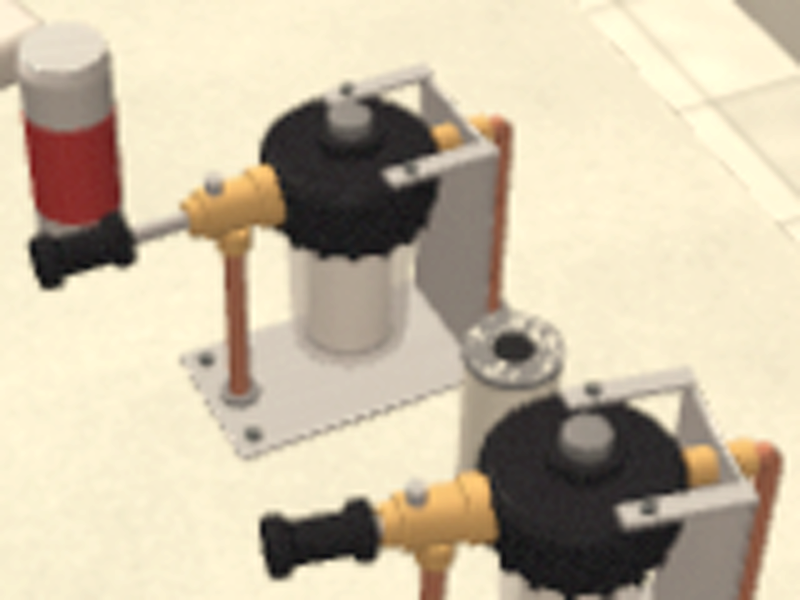

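Scene crop: knob A centre (518,96), button A (690,222), knob B (100,258), button B (142,390). Side crop: knob A (83,250), button A (350,114), knob B (320,537), button B (587,432). Next I triangulate these.

```bash
cat > h.py <<'E'
import numpy as np,cv2
def P(f):
    k=192/np.tan(np.radians(f["fovy"]/2))
    return np.array([[k,0,f["cx"]],[0,k,f["cy"]],[0,0,1]])@f["world_to_cam"][:3]
def tri(f1,p1,f2,p2):
    P1,P2=P(f1),P(f2)
    X=cv2.triangulatePoints(P1,P2,np.float64(p1).reshape(2,1),np.float64(p2).reshape(2,1))[:,0]
    X/=X[3]; r=[]
    for Q,p in((P1,p1),(P2,p2)):
        q=Q@X; r.append(np.round(q[:2]/q[2]-p,1))
    return X[:3],r
E
python3 - <<'E'
from h import *
import pickle
d=pickle.load(open("f0.pkl","rb")); s,t=d["scene"],d["side"]
o1,o2=np.array([190,130]),np.array([190,125])
c=lambda p,o:o+(np.array(p)+.5)/5-.5
R={}
for n,a,b in [("kA",(518,96),(83,250)),("kB",(100,258),(320,537)),("bA",(690,222),(350,114)),("bB",(142,390),(587,432)),("Afront",(498,74),(48,259)),("Bfront",(93,234),(278,545))]:
    R[n],r=tri(s,c(a,o1),t,c(b,o2)); print(n,np.round(R[n],1),r)
for k in "AB":
    v=R["b"+k]-R["k"+k]; print(k,"dist",np.hypot(*v[:2]),"yaw",np.degrees(np.arctan2(v[1],v[0])))
X,r=tri(s,np.array((549,215))/1.5,t,np.array((305,203))/1.5);print("can top",X,r)
X,r=tri(s,c((466,487),o1),t,c((513,347),o2));print("cart top",X,r)
E
```

```text
kA [457.6 134.8 172.7] [array([ 0.2, -0.3]), array([0.2, 0.3])]
kB [ 496.  -136.4  174.3] [array([-0. ,  0.1]), array([-0.1, -0.1])]
bA [639.1 140.8 217.6] [array([ 0. , -0.1]), array([0. , 0.1])]
bB [ 640.3 -161.9  217.4] [array([ 0.1, -0.1]), array([0.1, 0.1])]
Afront [435.  133.2 173.9] [array([ 0.3, -0.4]), array([0.3, 0.5])]
Bfront [ 473.9 -132.4  172.9] [array([ 0.1, -0.1]), array([0.1, 0.2])]
A dist 181.59409345734483 yaw 1.9086923478115205
B dist 146.5427188767457 yaw -9.986108561714675
can top [517.68697014 344.22690542 167.4786773 ] [array([-0.3,  0.5]), array([-0.3, -0.5])]
cart top [684.46524784  -5.88982484 125.12763688] [array([ 0.3, -0.3]), array([0.3, 0.4])]
```

```bash
cat >> h.py <<'E'
from scipy.spatial.transform import Rotation as Ro
def go(bot,target,yaw):
    s=bot.state(); R=Ro.from_euler("xyz",s["ee_rot"])
    G=Ro.from_euler("xyz",[180,0,yaw],degrees=True)
    print("t",s["t"],"pos",np.round(s["eef_pos"],1),"F",np.round(s["ft_force"],1),"grip",round(s["grip_width"],1),round(s["finger_force"],1))
    print("turn deg",np.round((R.inv()*G).as_rotvec(degrees=True),2),"then cm",np.round(G.inv().apply(np.array(target)-s["eef_pos"])/10,2))
E
python3 -m jog '[[[0,0,-5.1,0,0,0,8.5],[0,0,0,-2.86,-4.19,0,8.5],[0,0,0,-2.86,-4.19,0,8.5],[0,0,0,-2.86,-4.19,0,8.5],[0,0,0,-2.86,-4.19,0,8.5],[0,0,0,-2.86,-4.19,0,8.5],[0,0,0,-2.86,-4.19,0,8.5],[0,0,0,-2.86,-4.19,0,8.5],[0,0,0,-2.86,-4.19,0,8.5],[0,0,0,-2.86,-4.19,0,8.5],[0,0,0,-2.86,-4.19,0,8.5],[0,0,0,-2.86,-4.19,0,8.5],[0,0,0,-2.86,-4.19,0,8.5],[0,0,0,-2.86,-4.19,0,8.5],[0,0,0,-2.86,-4.19,0,8.5],[0,0,0,-2.86,-4.19,0,8.5],[0,0,0,-2.86,-4.19,0,8.5],[0,0,0,0,0,0,8.5],[0,0,0,0,0,0,8.5]]]' 60
python3 - <<'E'
from h import *
from station import bot
go(bot,[496,-136.4,152],170)
f=bot.grab_frame("wrist"); cv2.imwrite("pics/w1.png",f["image"][...,::-1])
Q=P(f)
for p in ([496,-136.4,173],[640.3,-161.9,217.4]):
    q=Q@np.r_[p,1]; print(q[:2]/q[2])
E
```

```text
t: 2.48
eef_pos: [496.7, -135.6, 230.9]
ee_rot: [3.141, -0.001, 2.967]
ft_force: [0.9, 0.1, 1.0]
grip_width: 85.0
finger_force: 0.0
t 2.475 pos [ 496.7 -135.6  230.9] F [0.9 0.1 1. ] grip 85.0 0.0
turn deg [ 0.02 -0.06  0.02] then cm [ 0.05 -0.09  7.89]
[255.5348846  213.37641578]
[255.33115488 438.31612632]
```

View pics/w1.png

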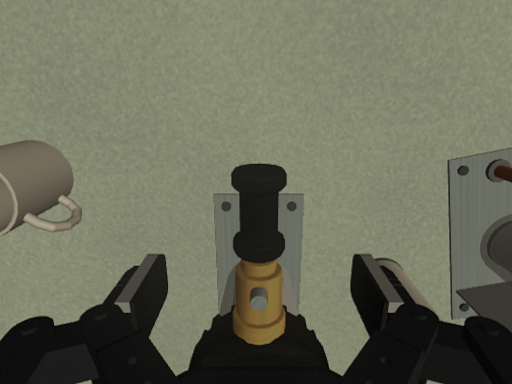

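The wrist view shows knob B's waist at (259,211), with the barrel vertical and midway between the fingers. Its flanges are at (259,178) and (259,244), and the projected estimate is (255,213), about 1 mm off. I'll descend and close.

```bash
python3 -m jog '[[[0,0,0,0.05,0,2.6,8.5],[0,0,0,0,0,2.6,8.5],[0,0,0,0,0,2.7,8.5],[0,0,0,0,0,0,8.5],[0,0,0,0,0,0,2],[0,0,0,0,0,0,2],[0,0,0,0,0,0,2],[0,0,0,0,0,0,2],[0,0,0,0,0,0,2],[0,0,0,0,0,0,2],[0,0,0,0,0,0,2],[0,0,0,0,0,0,2]]]' 60
```

```text
t: 4.03
eef_pos: [497.0, -135.8, 153.0]
ee_rot: [-3.142, 0.001, 2.968]
ft_force: [-2.3, 1.8, 9.6]
grip_width: 24.3
finger_force: 58.2
```

```bash
python3 -m jog '[[[0,0,0,0.5,0,0,2],[0,0,0,0.5,0,0,2],[0,0,0,0.5,0,0,2],[0,0,0,0.5,0,0,2],[0,0,0,0.5,0,0,2],[0,0,0,0.5,0,0,2],[0,0,0,0.5,0,0,2],[0,0,0,0.2,0,0,2],[0,0,0,0,0,0,2],[0,0,0,0,0,0,2],[0,0,0,0,0,0,2]]]'
```

```text
t: 5.4
eef_pos: [462.4, -129.8, 153.1]
ee_rot: [-3.142, 0.005, 2.967]
ft_force: [10.3, 3.2, 0.4]
grip_width: 24.1
finger_force: 59.4
```

Run:
```python
from station import bot
import cv2
f=bot.grab_frame("side"); c=f["image"][120:264,180:372,::-1]
cv2.imwrite("pics/side2.png",cv2.convertScaleAbs(cv2.resize(c,None,fx=4,fy=4,interpolation=2),alpha=1.5,beta=15))
```

```text
(no output)
```

View pics/side2.png

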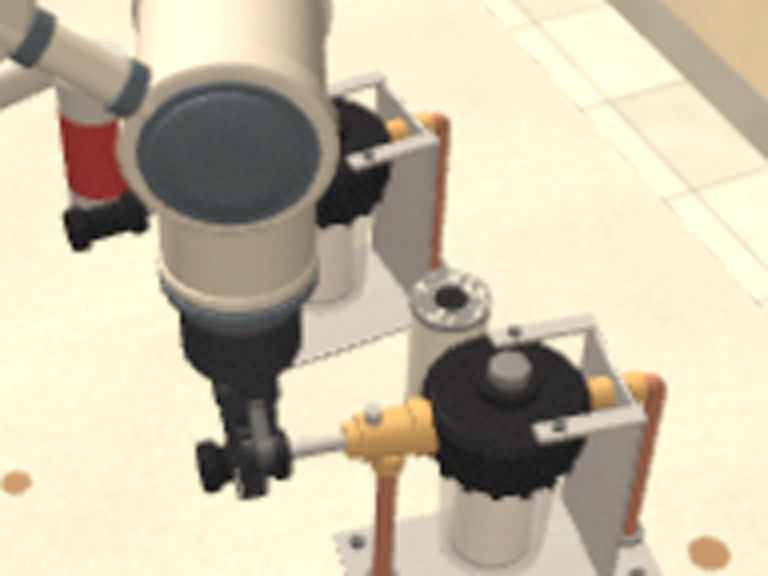

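Knob B's stem is now showing between barrel and valve, from (290,447) to (345,440) in the picture. The tool moved 35 mm and stands at the stop with 10 N, so B is out. I'll release, rise and go over to knob A.

```bash
python3 -m jog '[[[0,0,0,-0.1,0,0,8.5],[0,0,0,0,0,0,8.5],[0,0,0,0,0,0,8.5],[0,0,0,0,0,0,8.5],[0,0,0,0,0,0,8.5],[0,0,0,0,0,-3,8.5],[0,0,0,0,0,-3,8.5],[0,0,0,0,0,-3,8.5],[0,0,-6,0,0,0,8.5],[0,0,-6,0,0,0,8.5],[0,0,0,0,0,0,8.5],[0,0,0,0,0,0,8.5]]]'
python3 - <<'E'
from h import *
from station import bot
go(bot,[457.3,134.8,152],182)
E
```

```text
t: 6.95
eef_pos: [461.1, -129.6, 242.2]
ee_rot: [3.142, -0.0, -3.108]
ft_force: [-0.5, -0.3, -0.4]
grip_width: 85.1
finger_force: 0.0
t 6.95 pos [ 461.1 -129.6  242.2] F [-0.5 -0.3 -0.4] grip 85.1 0.0
turn deg [ 0.   -0.01 -0.1 ] then cm [-0.54 26.43  9.02]
```

```bash
python3 -m jog '[[[0,0,0,-0.09,4.4,0,8.5],[0,0,0,-0.09,4.4,0,8.5],[0,0,0,-0.09,4.4,0,8.5],[0,0,0,-0.09,4.4,0,8.5],[0,0,0,-0.09,4.4,0,8.5],[0,0,0,-0.09,4.43,0,8.5],[0,0,0,0,0,0,8.5],[0,0,0,0,0,0,8.5]]]'
python3 - <<'E'
from h import *
from station import bot
go(bot,[457.3,134.8,152],182)
f=bot.grab_frame("wrist"); cv2.imwrite("pics/w2.png",f["image"][...,::-1])
q=P(f)@[457.3,134.8,173,1]; print(q[:2]/q[2])
E
```

```text
t: 7.95
eef_pos: [457.1, 134.6, 242.2]
ee_rot: [-3.141, -0.0, -3.106]
ft_force: [-0.6, -0.1, -0.5]
grip_width: 84.9
finger_force: 0.0
t 7.95 pos [457.1 134.6 242.2] F [-0.6 -0.1 -0.5] grip 84.9 0.0
turn deg [-0.02 -0.02  0.02] then cm [-0.02  0.02  9.02]
[257.40820022 208.0709778 ]
```

View pics/w2.png

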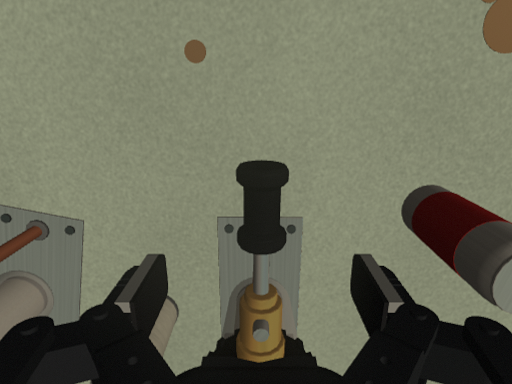

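Knob A is still out, with its waist at (262,207), barrel vertical and in line with the gripper. The can is well clear to the right. I'll descend, grip and push home.

```bash
python3 -m jog '[[[0,0,0,0,0.05,3,8.5],[0,0,0,0,0,3,8.5],[0,0,0,0,0,3,8.5],[0,0,0,0,0,0,8.5],[0,0,0,0,0,0,2],[0,0,0,0,0,0,2],[0,0,0,0,0,0,2],[0,0,0,0,0,0,2],[0,0,0,0,0,0,2],[0,0,0,0,0,0,2],[0,0,0,0,0,0,2],[0,0,0,0,0,0,2]]]' 60
python3 -m jog '[[[0,0,0,-0.5,0,0,2],[0,0,0,-0.5,0,0,2],[0,0,0,-0.5,0,0,2],[0,0,0,-0.5,0,0,2],[0,0,0,-0.5,0,0,2],[0,0,0,-0.5,0,0,2],[0,0,0,-0.5,0,0,2],[0,0,0,-0.2,0,0,2],[0,0,0,0,0,0,2],[0,0,0,0,0,0,2],[0,0,0,0,0,0,2]]]'
```

```text
t: 9.5
eef_pos: [457.5, 136.5, 153.3]
ee_rot: [3.14, 0.002, -3.106]
ft_force: [-4.7, 13.2, 12.9]
grip_width: 24.5
finger_force: 58.1
t: 10.88
eef_pos: [492.6, 137.4, 153.2]
ee_rot: [3.14, -0.002, -3.106]
ft_force: [-14.4, 7.9, 22.5]
grip_width: 24.3
finger_force: 60.5
```

```bash
python3 -m jog '[[[0,0,0,0.1,0,0,8.5],[0,0,0,0,0,0,8.5],[0,0,0,0,0,0,8.5],[0,0,0,0,0,0,8.5],[0,0,0,0,0,0,8.5],[0,0,0,0,0,-3,8.5],[0,0,0,0,0,-3,8.5],[0,0,0,0,0,-3,8.5],[0,0,0,0,0,-2,0],[0,0,0,0,0,0,0],[0,0,0,0,0,0,0],[0,0,0,0,0,0,0],[0,0,0,0,0,0,0]]]' 30
python3 - <<'E'
from h import *
from station import bot
go(bot,[639.1,140.8,225],182)
for n in("scene","side"):
    f=bot.grab_frame(n); cv2.imwrite(f"pics/{n}3.png",cv2.convertScaleAbs(cv2.resize(f["image"][120:264,180:372,::-1],None,fx=4,fy=4,interpolation=2),alpha=1.5,beta=15))
E
```

```text
t: 12.5
eef_pos: [492.9, 136.5, 261.7]
ee_rot: [-3.141, -0.001, -3.106]
ft_force: [-0.1, 0.3, -0.2]
grip_width: -0.0
finger_force: 0.0
t 12.5 pos [492.9 136.5 261.7] F [-0.1  0.3 -0.2] grip -0.0 0.0
turn deg [-0.01 -0.06  0.04] then cm [-14.63  -0.08   3.67]
```

View pics/side3.png

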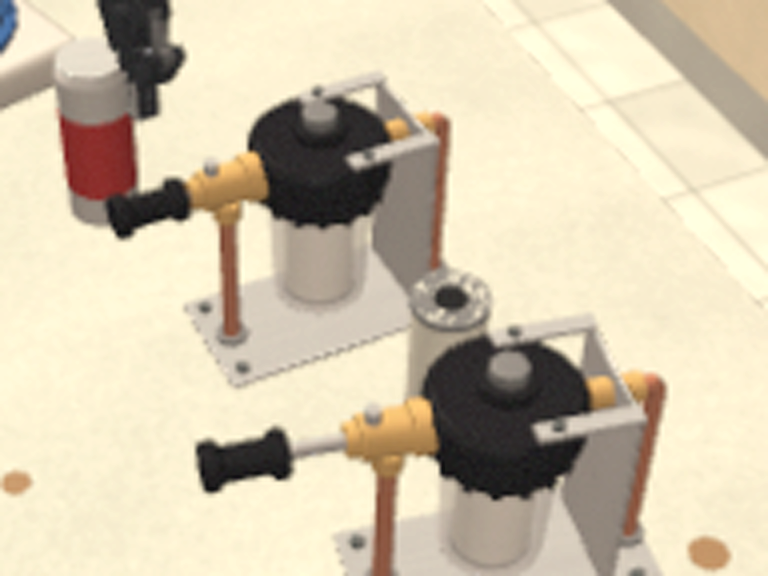

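Filter B's knob at (245,458) is out with its stem showing. Filter A's knob at (148,207) is home against the valve, and its button is up at (320,115). I'll go over button A.

```bash
python3 -m jog '[[[0,0,0,-4.88,-0.03,0,0],[0,0,0,-4.88,-0.03,0,0],[0,0,0,-4.87,-0.02,0,0],[0,0,0,0,0,1.8,0],[0,0,0,0,0,1.8,0],[0,0,0,0,0,0,0],[0,0,0,0,0,0,0]]]'
python3 - <<'E'
from h import *
from station import bot
go(bot,[639.1,140.8,211],182)
E
```

```text
t: 13.48
eef_pos: [639.6, 141.0, 227.0]
ee_rot: [3.142, 0.001, -3.106]
ft_force: [1.2, 0.0, -0.3]
grip_width: 0.2
finger_force: 0.0
t 13.475 pos [639.6 141.  227. ] F [ 1.2  0.  -0.3] grip 0.2 0.0
turn deg [0.   0.03 0.05] then cm [ 0.05 -0.02  1.6 ]
```

```bash
python3 -m jog '[[[0,0,0,0,0,0.5,0],[0,0,0,0,0,0.4,0],[0,0,0,0,0,0.3,0],[0,0,0,0,0,0.2,0],[0,0,0,0,0,0.1,0],[0,0,0,0,0,0.1,0],[0,0,0,0,0,0,0],[0,0,0,0,0,0,0]]]'
```

```text
t: 14.48
eef_pos: [639.5, 141.0, 211.0]
ee_rot: [3.142, 0.001, -3.106]
ft_force: [-2.3, 0.5, 10.4]
grip_width: -0.2
finger_force: 5.1
```

10 N is above the 5 N needed, so the button is at its stop. I'll hold about a second, then lift.

```bash
python3 -m jog '[[[0,0,0,0,0,0.05,0],[0,0,0,0,0,0,0],[0,0,0,0,0,0,0],[0,0,0,0,0,0,0],[0,0,0,0,0,0,0],[0,0,0,0,0,0,0],[0,0,0,0,0,0,0]]]'
python3 -m jog '[[[0,0,0,0,0,-0.5,0],[0,0,0,0,0,-1,0],[0,0,0,0,0,-3,0],[0,0,0,0,0,-5,0],[0,0,0,4,0,-3,0],[0,0,0,5,0,0,0],[0,0,0,5,0,0,0],[0,0,0,5,0,0,0],[0,0,0,0,0,0,0],[0,0,0,0,0,0,0],[0,0,0,0,0,0,0]]]'
python3 - <<'E'
from station import bot
import cv2
f=bot.grab_frame("side"); cv2.imwrite("pics/side4.png",cv2.convertScaleAbs(cv2.resize(f["image"][120:264,180:372,::-1],None,fx=4,fy=4,interpolation=2),alpha=1.5,beta=15))
E
```

```text
t: 15.35
eef_pos: [639.6, 141.0, 210.9]
ee_rot: [3.141, 0.001, -3.106]
ft_force: [-3.3, -0.4, 15.4]
grip_width: 0.3
finger_force: 7.5
t: 16.73
eef_pos: [450.4, 134.2, 334.7]
ee_rot: [-3.142, 0.0, -3.106]
ft_force: [0.7, -0.2, -0.6]
grip_width: -0.1
finger_force: 0.0
```

View pics/side4.png

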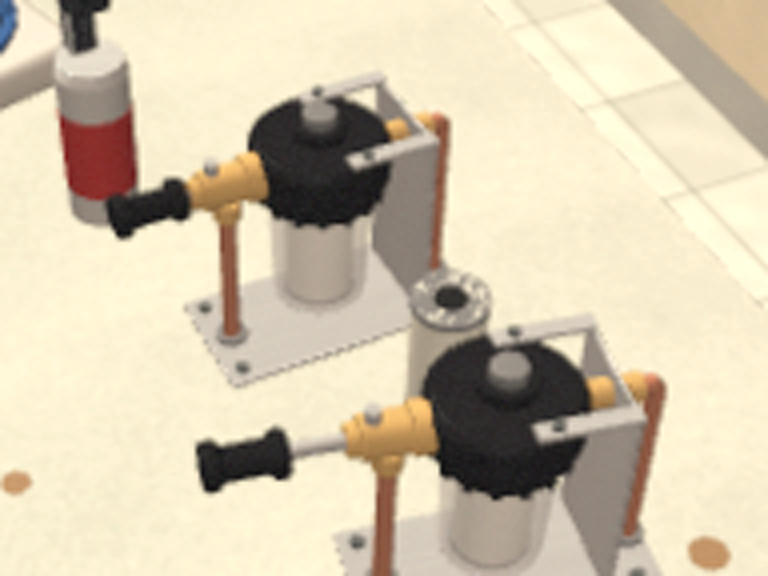

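Button A is up again at (320,115), knob A is home, knob B is out, and the gripper is clear. I'll hand it in.

```bash
python3 -c "
from station import bot
print(bot.job_done())"
```

```text
the job is handed in; nothing more can be done
None
```

The changeover is done and handed in: filter B's knob was pulled out, then filter A's was pushed home, and A's release button was held down for about a second and is back up. The last picture shows this with the gripper clear; the hand-in returned no verdict.

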